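Count to the third gap and push the parts carton in

TASK

Find the third gap of the parts rack, counted from its red end: run a fingertip along the top of the wooden rail at the back, touching it behind the first, then the second, then the third gap, and no farther than that. Then gently push the orange carton along the counter into that third gap until it is fully home against the rail. Only push it, never squeeze, lift or tip it, and leave everything else on the counter where it is.

Things in the scene. Friction and masses are not known exactly. Their poses are not given: they have to be found in the camera images.
- rack: Fixed rack: six gaps in a row, open at the front (robot side), floor is the bare counter. Five aluminium dividers, 4 x 50 mm tall, pitch 54 mm: gaps 50 mm wide, centres at y = 135, 81, 27, -27, -81, -135 mm. Dividers span x = -35 to 27 mm, the rail behind them x = 27 to 51 mm. Origin on the counter at the middle of the row; x points into the gaps, away from the robot, y along the row to the left, z up.
- red_end: Fixed red end block of the rack, 90 mm (x) x 18 mm (y) x 64 mm tall, origin at the centre of its underside. It may be at the left or the right end of the rack (171 mm from the rack's middle); gaps are counted from it.
- black_end: The same end block in black, at the other end of the rack.
- part_box: Loose orange parts carton with a white paper band, about 0.2 kg, 70 mm long (its x) x 36 mm wide (its y) x 45 mm tall, origin at the centre of its underside. Stands in front of the rack, its x within 0.3 rad of the rack's x. Fully home in a gap (far end against the rail) its origin is at x = -8 mm in the rack's frame, and it sticks out 8 mm in front of the dividers.
- blue_box: Blue carton already standing in the leftmost gap (not to be disturbed), 70 mm long (its x) x 36 mm wide (its y) x 45 mm tall, origin at the centre of its underside.
- green_box: Green carton already standing in the fifth gap from the left (not to be disturbed), 70 mm long (its x) x 36 mm wide (its y) x 45 mm tall, origin at the centre of its underside.
- mug: Tall clear glass mug, 80 mm across, 130 mm tall, handle at its +y side, origin under its centre; bystander.
- mouse: Black computer mouse, 105 x 60 x 30 mm, origin under its centre; bystander.
- polish: Small red jar with a black cap, 56 mm across, 85 mm tall, origin under its centre; bystander.
- key: Brass key with a round red fob lying flat, about 85 x 36 x 5 mm, origin near its middle; bystander.
- rail_a: Piece of the rack's flat wooden back rail behind gap 1 from the left (gap 6 from the right): 54 mm along the row, 24 mm deep, 50 mm tall. Origin at the centre of its TOP face, 50 mm above the counter; axes as the rack's. Rigid and fixed; dark lines on the rail mark the joints between the pieces, which are flush.
- rail_b: Piece of the rack's flat wooden back rail behind gap 2 from the left (gap 5 from the right): 54 mm along the row, 24 mm deep, 50 mm tall. Origin at the centre of its TOP face, 50 mm above the counter; axes as the rack's. Rigid and fixed; dark lines on the rail mark the joints between the pieces, which are flush.
- rail_c: Piece of the rack's flat wooden back rail behind gap 3 from the left (gap 4 from the right): 54 mm along the row, 24 mm deep, 50 mm tall. Origin at the centre of its TOP face, 50 mm above the counter; axes as the rack's. Rigid and fixed; dark lines on the rail mark the joints between the pieces, which are flush.
- rail_d: Piece of the rack's flat wooden back rail behind gap 4 from the left (gap 3 from the right): 54 mm along the row, 24 mm deep, 50 mm tall. Origin at the centre of its TOP face, 50 mm above the counter; axes as the rack's. Rigid and fixed; dark lines on the rail mark the joints between the pieces, which are flush.
- rail_e: Piece of the rack's flat wooden back rail behind gap 5 from the left (gap 2 from the right): 54 mm along the row, 24 mm deep, 50 mm tall. Origin at the centre of its TOP face, 50 mm above the counter; axes as the rack's. Rigid and fixed; dark lines on the rail mark the joints between the pieces, which are flush.
- rail_f: Piece of the rack's flat wooden back rail behind gap 6 from the left (gap 1 from the right): 54 mm along the row, 24 mm deep, 50 mm tall. Origin at the centre of its TOP face, 50 mm above the counter; axes as the rack's. Rigid and fixed; dark lines on the rail mark the joints between the pieces, which are flush.
Things that resemble listed ones, but are neither listed nor needed, are in the scene too. There is more than one size of the part_box; the one meant has the size given above.

How it is judged (in metres and radians):
On the way, in this order (a step that is already met when the one before it is completed fails the run):
1. a fingertip touches the rail behind the first gap from the red end (and not the neighbouring gaps' rail) (((y of red_end in the frame of rack above 0 m and contact force between the fingers and rail_a above 0.2 N and contact force between the fingers and rail_b below 0.05 N) or (not (y of red_end in the frame of rack above 0 m) and contact force between the fingers and rail_f above 0.2 N and contact force between the fingers and rail_e below 0.05 N))), for 0.05 s.
2. a fingertip touches the rail behind the second gap from the red end (and not the neighbouring gaps' rail) (((y of red_end in the frame of rack above 0 m and contact force between the fingers and rail_b above 0.2 N and contact force between the fingers and rail_a below 0.05 N and contact force between the fingers and rail_c below 0.05 N) or (not (y of red_end in the frame of rack above 0 m) and contact force between the fingers and rail_e above 0.2 N and contact force between the fingers and rail_f below 0.05 N and contact force between the fingers and rail_d below 0.05 N))), for 0.05 s.
3. a fingertip touches the rail behind the third gap from the red end (and not the neighbouring gaps' rail) (((y of red_end in the frame of rack above 0 m and contact force between the fingers and rail_c above 0.2 N and contact force between the fingers and rail_b below 0.05 N and contact force between the fingers and rail_d below 0.05 N) or (not (y of red_end in the frame of rack above 0 m) and contact force between the fingers and rail_d above 0.2 N and contact force between the fingers and rail_e below 0.05 N and contact force between the fingers and rail_c below 0.05 N))), for 0.05 s.
4. after that, the orange carton is pushed home in the third gap (((y of red_end in the frame of rack above 0 m and y of part_box in the frame of rack between 0.015 and 0.039 m) or (not (y of red_end in the frame of rack above 0 m) and y of part_box in the frame of rack between -0.039 and -0.015 m)) and x of part_box in the frame of rack above -0.014 m and angle between the x axis of part_box and the x axis of rack, either way round below 0.25 rad and height (world z) of part_box below 0.004 m and angle between part_box's own z axis and vertical below 0.08 rad and linear speed of part_box below 0.01 m/s), for 0.2 s.
At the end, for the whole second after the job is handed in: The orange carton stands flat on the counter in the third gap from the red end, within 12 mm of the gap's centre line and 0.25 rad of its direction, its far end within 6 mm of the rail, at rest (all of step 4); the robot touches nothing.
It fails at once if the orange carton is lifted (8 mm) or tipped (height (world z) of part_box above 0.008 m or angle between part_box's own z axis and vertical above 0.3 rad).
It fails at once if the fingers press on the orange carton with more than 40 N (squeezed or rammed) (contact force between the fingers and part_box above 40 N).
It fails at once if the fingers touch the rail behind the fourth gap or beyond ((y of red_end in the frame of rack above 0 m and (contact force between the fingers and rail_d above 0.2 N or contact force between the fingers and rail_e above 0.2 N or contact force between the fingers and rail_f above 0.2 N)) or (not (y of red_end in the frame of rack above 0 m) and (contact force between the fingers and rail_c above 0.2 N or contact force between the fingers and rail_b above 0.2 N or contact force between the fingers and rail_a above 0.2 N))).
It fails at once if another thing on the counter is moved by more than 15 mm (distance of any of blue_box, green_box, mug, mouse, polish, key from where it was at the start of the episode above 0.015 m).
It also fails if it takes over 58 s, if anything falls off the work surface, if the arm or the gripper's body presses on something with over 40 N, if the wrist force passes 120 N, or if a joint passes its speed limit or range.

ROBOT

A 7-joint arm with a two-finger parallel gripper is mounted at the origin on the work surface. World frame = base frame: x ahead of the robot, y to its left, z up, the work surface at z = 0. Lengths are in mm, angles in rad, forces in N, time in s.
With the tool pointing down it reaches from about 350 to 900 mm from the base axis. Payload 7.2 kg.
Tool frame: the origin (TCP) lies midway between the tips of the shut fingers; the grasp point (between the pads) lies 19 mm behind it; z points along the fingers, y is the line along which they close (so a half turn about z gives the same grasp; the last joint's range is limited). The gripper opens to 85 mm and grips with 20 to 120 N. Pads are 22 mm wide; open, the fingers measure 114 mm over their backs; the gripper's body (76 mm by 85 mm) begins 54 mm behind the grasp point. The pads swing forward as they close: fully open they stand 13 mm farther back than shut.
Start: joints at [1.05, 0.411, -0.013, 1.596, 0.006, 1.134, -0.082], TCP at [273.417, -562.025, 231.297] pointing down, gripper open.
Joint ranges: [-2.95, 2.95], [-0.29, 1.99], [-1.47, 1.44], [0.14, 2.54], [-1.03, 4.17], [0.13, 1.85], [-2.86, 2.86]. Speed limits (rad/s): [2.39, 2.39, 3.01, 3.01, 3.14, 3.14, 3.14].

INTERFACE

Orientations are given as a unit quaternion [x, y, z, w].
In Python, from cell import * gives the robot as it stands. The module is installed in compiled form; this text tells all that it offers.
- The arm moves only by the shell command python3 -m inch 'ROWS' [OPENING]. ROWS is JSON, a list of rows, each an object of numbers: "x", "y", "z": the shift along the tool's x, y, z in mm; "wx", "wy", "wz": the turn, a rotation vector about the tool's x, y, z in rad. In form: [{"x": .., "y": .., "z": .., "wx": .., "wy": .., "wz": ..}, ...]. A call has 1 to 5 rows; each row shifts and turns the commanded pose from where the row before left it, along the tool's axes as they then stand; what a row does not reach is not made up. A row lasts 1/12 s, in which the tool goes at most 41.7 mm and 7.16 degrees, less where a joint would pass 70% of its speed; a pose out of reach is approached as far as the arm can. A call is refused whole if a number of a shift passes 41.7 or a number of a turn 0.125, either way. A call with a gripper value outside its range is refused whole. OPENING is the closure in counts, from 0 (fully open) to 255 (shut), set as the call begins (- or left out, the last holds). The fingers move at their own pace and stop on an object; the grip force is fixed at half the most. Time passes only in rows, so rows that do not move let the fingers close. It gives the time, the measured TCP pose, the force, the opening and the grip force at its end, in the units of the state.
- get_obs(): the state, without advancing time (a new reading comes with each control period).
- grab_frame(name): name is "side" or "top" or "wrist"; returns the picture (400x640x3 uint8, red, green, blue); there is no depth.
- camera_model(name): a dict with "fx", "fy", "cx", "cy" (pixels), "k1" (the pictures are not rectified: a ray, as slopes to the right and down, at radius r is drawn at 1 + k1 r^2 times it, then the intrinsics apply), "R" (3x3) and "t" (3): a world point X has camera coordinates R X + t. Camera axes: x right, y down, z forward; pixel columns grow to the right and rows downward; lengths in mm; the calibration is good to about 2 mm. A picture is of the moment at which its call begins: read the wrist's pose just before it. camera_model takes no time and is no camera call; for the wrist camera it gives the pose at the moment of the call.
- job_done(): hands the job in; it is judged then, once.
Trained networks look in the newest picture that a camera, given by its name, has taken for a name from the list of things; names that differ only in an ending like _2 or _b are one class to them, and where a whole thing is asked for, a point or a joint stands for the part that bears it (a point fixed in the world has none). Each returns a list of dicts, best first, with "conf" (0 to 1); they miss things now and then, are a little off and sometimes report something else, mostly with a low value. They report only what shows in the picture. A call takes as long as a camera call. They do not tell look-alikes from the thing itself.
- masks_of(thing, camera): "region" (400x640 bool, what is visible of it) and "position" ([column, row] in pixels, amid what is visible of it).
The state is a dict: "t": time; "joint_positions": joint angles; "qd": joint speeds; "tau": joint torques, N m; "ee_pos": TCP position; "eef_rot": TCP orientation; "wrist_force": force on the tool from outside, world axes, zero at the start; "torque": the same for the moment, N m; "width": finger opening in mm; "gripper_force": force on a finger pad.
Only numpy, scipy, OpenCV 4.12 (cv2) and the standard library are available. Lean on these libraries where they do the work, as an engineer would, in place of code of your own. Each camera call takes 0.05 s, during which the arm holds its last target. There are 200 camera calls.

## Working session

There is one attempt and no reset: what is moved stays moved. The work goes in short steps, Python scripts to look and compute and a shell command to move; the robot and the scene stay as the last step left them, time stands still between calls to the robot, and variables do not carry over. Pictures are saved under pics/ and viewed, at most 10 in all, crops included, and the job is handed in when it is done.

```bash
mkdir -p pics; cat > h.py <<'E'
from cell import *
import numpy as np, cv2
def K(m): return np.array([[m['fx'],0,m['cx']],[0,m['fy'],m['cy']],[0,0,1.]])
def px2w(m,uv,z):
    uv=np.atleast_2d(np.float64(uv)); R=np.array(m['R']);t=np.array(m['t'])
    d=np.c_[(uv[:,0]-m['cx'])/m['fx'],(uv[:,1]-m['cy'])/m['fy']]; s=d.copy()
    for _ in range(20): s=d/(1+m['k1']*(s**2).sum(1,keepdims=True))
    r=np.c_[s,np.ones(len(s))]@R; c=-R.T@t
    return c+r*((z-c[2])/r[:,2:])
def w2px(m,X):
    P=np.atleast_2d(X)@np.array(m['R']).T+np.array(m['t']); s=P[:,:2]/P[:,2:]
    s=s*(1+m['k1']*(s**2).sum(1,keepdims=True))
    return np.c_[s[:,0]*m['fx']+m['cx'],s[:,1]*m['fy']+m['cy']]
def save(im,n): cv2.imwrite('pics/'+n,im[:,:,::-1])
E
python3 - <<'E'
from h import *
np.set_printoptions(suppress=True,precision=1)
o=get_obs(); print(o['t'],o['ee_pos'],o['eef_rot'],o['width'],o['wrist_force'])
for c in('top','side'):
    im=grab_frame(c); save(im,c+'0.png'); m=camera_model(c); print(c,-np.array(m['R']).T@m['t'])
    for n,z in(('red_end',64),('black_end',64),('part_box',45),('blue_box',45),('green_box',45),('mug',60),('polish',85),('mouse',20),('key',3)):
        for r in masks_of(n,c)[:3]: print(c,n,round(r['conf'],2),np.array(r['position']),px2w(m,r['position'],z)[0],r['region'].sum())
E
```

```text
0.0 [ 273.2 -561.6  230.5] [ 1.   0.2 -0.  -0. ] 85.40155924056208 [-0.2 -0.6 -0.3]
top [ 349.3  -12.4 1379.9]
top red_end 0.55 [277.7 164.3] [625.5 131.   64. ] 253
top black_end 0.82 [405.  176.2] [ 596.2 -217.4   64. ] 288
top black_end 0.42 [451.  206.4] [ 514.7 -340.5   64. ] 1028
top part_box 0.83 [294.5 259.7] [365.6  80.9  45. ] 620
top part_box 0.75 [338.1 215.6] [487.9 -36.6  45. ] 355
top part_box 0.68 [357.4 261.3] [363.7 -90.3  45. ] 140
top blue_box 0.63 [291.3 171.5] [609.6  94.8  45. ] 385
top green_box 0.85 [368.3 185.1] [ 573.8 -119.2   45. ] 349
top green_box 0.29 [202.  260.9] [359.3 332.8  45. ] 218
top mug 0.58 [451.4 209.1] [ 507.9 -342.4   60. ] 1048
top polish 0.97 [200.8 187.8] [554.3 333.8  85. ] 458
top polish 0.35 [369.9 162. ] [ 630.1 -120.    85. ] 186
top mouse 0.63 [436.9 267.5] [ 350.3 -310.2   20. ] 846
top key 0.7 [201.4 262.3] [355.7 345.1   3. ] 194
side [195.1 418.2 698.1]
side red_end 0.58 [242.9 208.1] [615.  147.1  64. ] 670
side red_end 0.51 [283.2 161.9] [631.9  -3.5  64. ] 327
side black_end 0.63 [345.9 129.6] [ 576.6 -178.3   64. ] 614
side black_end 0.57 [329.4 125. ] [ 619.8 -168.3   64. ] 215
side black_end 0.23 [262.2 206.7] [584.6 120.6  64. ] 636
side part_box 0.97 [347.2 191.6] [471.2 -30.2  45. ] 745
side part_box 0.72 [358.6 255.2] [363.2  88.9  45. ] 1581
side part_box 0.59 [400.4 207. ] [354.8 -62.   45. ] 307
side blue_box 0.63 [263.2 207.9] [592.3 112.9  45. ] 642
side blue_box 0.17 [242.6 208.9] [626.6 141.   45. ] 657
side green_box 0.75 [331.  151.4] [ 573.3 -110.7   45. ] 477
side mug 0.86 [400.5 105.6] [ 514.7 -343.7   60. ] 1655
side mug 0.25 [268.1 176.4] [633.5  47.8  60. ] 351
side polish 0.68 [188.4 301.8] [538.  355.7  85. ] 1294
side mouse 0.89 [454.3 154.7] [ 331.8 -301.2   20. ] 906
side key 0.95 [275.7 374.2] [361.7 345.9   3. ] 629
```

```bash
python3 - <<'E'
from h import *
np.set_printoptions(suppress=True,precision=1)
im=cv2.imread('pics/top0.png')[130:310,180:480]; cv2.imwrite('pics/topc.png',cv2.resize(im,None,fx=2.66,fy=2.66,interpolation=cv2.INTER_CUBIC))
im=cv2.imread('pics/side0.png')[80:300,170:480]; cv2.imwrite('pics/sidec.png',cv2.resize(im,None,fx=2.58,fy=2.58,interpolation=cv2.INTER_CUBIC))
m=camera_model('top'); grab_frame('top')
for n,z in(('part_box',45),('red_end',64),('black_end',64),('blue_box',45),('green_box',45)):
    for r in masks_of(n,'top')[:3]:
        c=np.argwhere(r['region'])[:,::-1]; w=px2w(m,c,z)[:,:2].astype(np.float32)
        print(n,r['conf'],cv2.minAreaRect(w))
E
```

```text
part_box 0.75 ((483.9375305175781, -40.07990646362305), (36.68238067626953, 73.7382583618164), 76.53585815429688)
part_box 0.61 ((363.07904052734375, -85.14208984375), (24.336849212646484, 46.175601959228516), 0.44328048825263977)
part_box 0.61 ((363.6911315917969, 81.29434204101562), (90.4334945678711, 48.178321838378906), 29.939697265625)
red_end 0.85 ((629.3126220703125, 129.73513793945312), (21.857912063598633, 95.42489624023438), 87.95097351074219)
red_end 0.36 ((556.3432006835938, 343.5923767089844), (72.76314544677734, 53.53178024291992), 46.212623596191406)
black_end 0.81 ((594.05224609375, -203.1916046142578), (24.350614547729492, 95.2770004272461), 86.85084533691406)
blue_box 0.86 ((606.148681640625, 97.00489044189453), (40.20625686645508, 78.57901000976562), 83.23695373535156)
green_box 0.92 ((587.3567504882812, -115.12174987792969), (38.2851448059082, 74.75792694091797), 85.2123794555664)
```

View pics/topc.png

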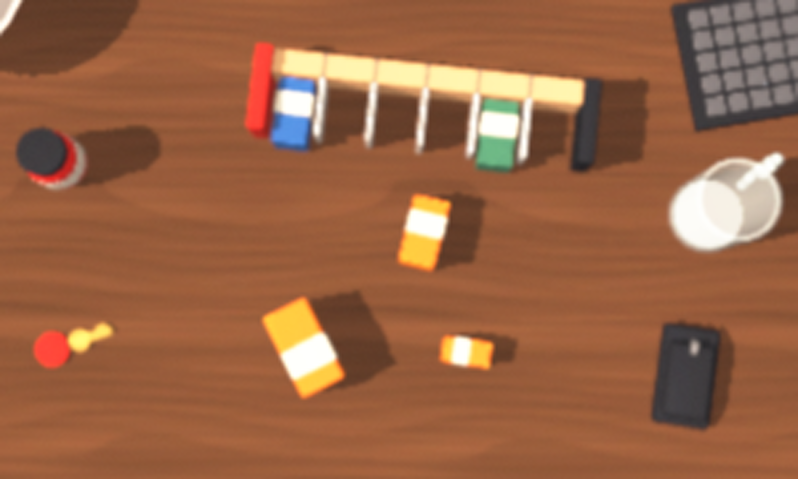

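View pics/sidec.png

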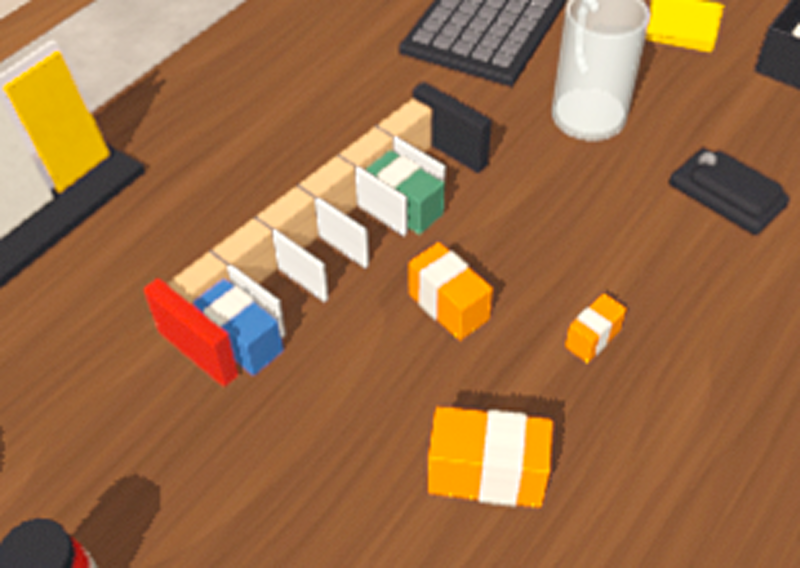

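The top view shows the red end on the left (crop 260,90) and the black end on the right (588,125). The blue carton is in gap 1 and the green one in gap 5. The middle orange carton at crop (425,232) has the right 70x36 size; the other two are 90x48 and 46x24. The side view agrees, so I want the third gap from the left, at rack y=+27. Next I'll fit the rack pose from the rail corners and joints.

```bash
cat >> h.py <<'E'
from scipy.spatial.transform import Rotation as Ro
np.set_printoptions(suppress=True,precision=3)
def fit(A,B):
    a=A-A.mean(0);b=B-B.mean(0)
    y=np.arctan2((a[:,0]*b[:,1]-a[:,1]*b[:,0]).sum(),(a*b).sum())
    R=np.array([[np.cos(y),-np.sin(y)],[np.sin(y),np.cos(y)]]);t=B.mean(0)-R@A.mean(0)
    return y,t,np.linalg.norm(A@R.T+t-B,axis=1)
def togo(xyz,yaw=None):
    "remaining shift in tool axes to world xyz; turn about tool z so that tool y lies along +-yaw dir"
    o=get_obs();T=Ro.from_quat(o['eef_rot']).as_matrix()
    d=T.T@(np.array(xyz)-o['ee_pos']); y=np.arctan2(T[1,1],T[0,1])
    dz=None if yaw is None else -((yaw-y+np.pi/2)%np.pi-np.pi/2)
    print('t',round(o['t'],2),'tcp',np.round(o['ee_pos'],1),'go',np.round(d,1),'wz',dz,'F',np.round(o['wrist_force'],1),'x',T[:,0],'z',T[:,2])
E
python3 - <<'E'
from h import *
m=camera_model('top')
c=np.array([[275,50],[583,80],[327,55],[376,59.5],[428,64.5],[480,69.5],[532,75],[583,105]])/2.66+[180,130]-.5+.5/2.66
B=px2w(m,c,50)[:,:2]
A=np.array([[51,162],[51,-162],[51,108],[51,54],[51,0],[51,-54],[51,-108],[27,-162.]])
y,t,e=fit(A,B);print('rack',y,t,e)
c=np.array([[400,262],[434,270],[416,195],[450,202]])/2.66+[180,130]-.5+.5/2.66
B=px2w(m,c,45)[:,:2];y2,t2,e2=fit(np.array([[-35,18],[-35,-18],[35,18],[35,-18.]]),B);print('box',y2,t2,e2)
R=np.array([[np.cos(y),-np.sin(y)],[np.sin(y),np.cos(y)]])
print('box in rack',R.T@(t2-t))
p=R@[39,135]+t;print(p);togo([*p,100],y+np.pi/2); print(get_obs()['width'])
E
```

```text
rack -0.09167960865332322 [608.241 -37.644] [0.671 0.98  1.202 1.351 0.917 0.814 0.432 2.351]
box -0.21824587381098717 [484.177 -40.393] [1.037 1.057 0.6   1.502]
box in rack [-123.291  -14.096]
[659.437  93.219]
t 1.3 tcp [ 273.4 -562.   231.3] go [ 633.8 -420.3  131.3] wz 0.5444819556196903 F [-0.8 -0.1  0. ] x [0.899 0.437 0.   ] z [ 0.  0. -1.]
85.38550152988243
```

```bash
for i in 1; do
python3 -m inch '[{"x":31.7,"y":-21},{"x":31.7,"y":-21},{"x":31.7,"y":-21},{"x":31.7,"y":-21},{"x":31.7,"y":-21}]' 255
python3 -m inch '[{"x":31.7,"y":-21},{"x":31.7,"y":-21},{"x":31.7,"y":-21},{"x":31.7,"y":-21},{"x":31.7,"y":-21}]'
python3 -m inch '[{"x":31.7,"y":-21},{"x":31.7,"y":-21},{"x":31.7,"y":-21},{"x":31.7,"y":-21},{"x":31.7,"y":-21}]'
python3 -m inch '[{"x":31.7,"y":-21},{"x":31.7,"y":-21},{"x":31.7,"y":-21},{"x":31.7,"y":-21},{"x":31.7,"y":-21}]'
python3 -m inch '[{"wz":0.109,"z":16},{"wz":0.109,"z":16},{"wz":0.109,"z":16},{"wz":0.109,"z":16},{"wz":0.109,"z":16}]'
python3 -m inch '[{"x":0},{"x":0}]'
done
python3 - <<'E'
from h import *
togo([659.4,93.2,100],-.0917+np.pi/2)
im=grab_frame('wrist');save(im,'w1.png');im=grab_frame('side');save(im,'s1.png')
for n in('red_end','blue_box'):
    for r in masks_of(n,'side')[:1]:print(n,r['position'])
E
```

```text
t 1.3 tcp [ 273.4 -562.   231.3] go [ 633.7 -420.3  131.3] wz 0.5445023469663672 F [-0.8 -0.1  0. ] x [0.899 0.437 0.   ] z [ 0.  0. -1.]
red_end [241.8, 206.1]
blue_box [263.0, 207.3]schema error: expected keys x, y, z, wx, wy, wz
schema error: expected keys x, y, z, wx, wy, wz
schema error: expected keys x, y, z, wx, wy, wz
schema error: expected keys x, y, z, wx, wy, wz
schema error: expected keys x, y, z, wx, wy, wz
schema error: expected keys x, y, z, wx, wy, wz
```

View pics/w1.png

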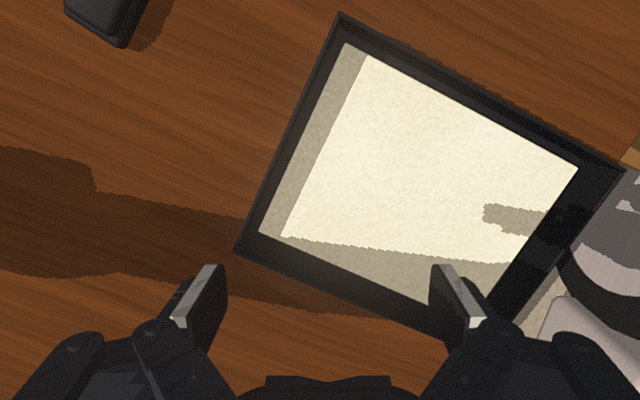

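The wrist picture shows only a tray and the open fingers, because the arm has not moved: every row needs all six keys. I'm sending the rows again with them.

```bash
python3 -m inch '[{"x":31.7,"y":-21,"z":0,"wx":0,"wy":0,"wz":0},{"x":31.7,"y":-21,"z":0,"wx":0,"wy":0,"wz":0},{"x":31.7,"y":-21,"z":0,"wx":0,"wy":0,"wz":0},{"x":31.7,"y":-21,"z":0,"wx":0,"wy":0,"wz":0},{"x":31.7,"y":-21,"z":0,"wx":0,"wy":0,"wz":0}]' 255
python3 -m inch '[{"x":31.7,"y":-21,"z":0,"wx":0,"wy":0,"wz":0},{"x":31.7,"y":-21,"z":0,"wx":0,"wy":0,"wz":0},{"x":31.7,"y":-21,"z":0,"wx":0,"wy":0,"wz":0},{"x":31.7,"y":-21,"z":0,"wx":0,"wy":0,"wz":0},{"x":31.7,"y":-21,"z":0,"wx":0,"wy":0,"wz":0}]'
python3 -m inch '[{"x":31.7,"y":-21,"z":0,"wx":0,"wy":0,"wz":0},{"x":31.7,"y":-21,"z":0,"wx":0,"wy":0,"wz":0},{"x":31.7,"y":-21,"z":0,"wx":0,"wy":0,"wz":0},{"x":31.7,"y":-21,"z":0,"wx":0,"wy":0,"wz":0},{"x":31.7,"y":-21,"z":0,"wx":0,"wy":0,"wz":0}]'
python3 -m inch '[{"x":31.7,"y":-21,"z":0,"wx":0,"wy":0,"wz":0},{"x":31.7,"y":-21,"z":0,"wx":0,"wy":0,"wz":0},{"x":31.7,"y":-21,"z":0,"wx":0,"wy":0,"wz":0},{"x":31.7,"y":-21,"z":0,"wx":0,"wy":0,"wz":0},{"x":31.7,"y":-21,"z":0,"wx":0,"wy":0,"wz":0}]'
python3 -m inch '[{"x":0,"y":0,"z":16,"wx":0,"wy":0,"wz":0.109},{"x":0,"y":0,"z":16,"wx":0,"wy":0,"wz":0.109},{"x":0,"y":0,"z":16,"wx":0,"wy":0,"wz":0.109},{"x":0,"y":0,"z":16,"wx":0,"wy":0,"wz":0.109},{"x":0,"y":0,"z":16,"wx":0,"wy":0,"wz":0.109}]'
python3 -m inch '[{"x":0,"y":0,"z":0,"wx":0,"wy":0,"wz":0},{"x":0,"y":0,"z":0,"wx":0,"wy":0,"wz":0}]'
python3 - <<'E'
from h import *
togo([659.4,93.2,100],-.0917+np.pi/2)
im=grab_frame('wrist');save(im,'w2.png')
E
```

```text
t: 1.92
ee_pos: [370.6, -396.7, 231.4]
eef_rot: [0.975, 0.224, 0.0, 0.0]
wrist_force: [1.6, 0.5, -0.2]
width: 25.5
gripper_force: 0.0
t: 2.33
ee_pos: [467.3, -232.9, 231.6]
eef_rot: [0.975, 0.224, 0.0, 0.0]
wrist_force: [1.1, -0.8, 0.8]
width: 0.3
gripper_force: 0.0
t: 2.75
ee_pos: [563.9, -69.1, 231.5]
eef_rot: [0.975, 0.224, 0.0, 0.0]
wrist_force: [-0.2, -0.4, 0.7]
width: 0.0
gripper_force: 0.0
t: 3.17
ee_pos: [660.5, 94.6, 231.3]
eef_rot: [0.975, 0.224, 0.0, 0.0]
wrist_force: [0.3, -0.7, 0.1]
width: 0.2
gripper_force: 0.0
t: 3.58
ee_pos: [659.8, 93.0, 150.5]
eef_rot: [0.999, -0.049, 0.0, 0.0]
wrist_force: [0.6, -0.5, 0.0]
width: 0.2
gripper_force: 0.0
t: 3.75
ee_pos: [659.3, 93.1, 150.7]
eef_rot: [0.999, -0.044, -0.001, 0.0]
wrist_force: [0.2, 0.0, 0.2]
width: -0.1
gripper_force: 0.0
t 3.75 tcp [659.3  93.1 150.7] go [ 0.2 -0.2 50.7] wz 0.003136721816638932 F [0.2 0.  0.2] x [ 0.996 -0.088 -0.002] z [-0.002 -0.001 -1.   ]
```

View pics/w2.png

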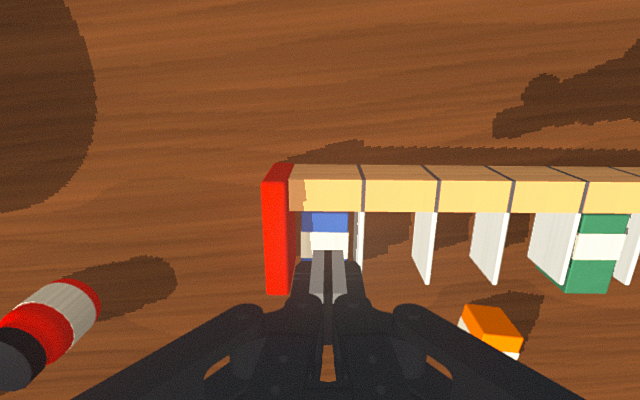

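```bash
python3 - <<'E'
from h import *
m=camera_model('wrist');print('cam',-np.array(m['R']).T@m['t'])
y,t=-.0917,np.array([608.2,-37.6])
R=np.array([[np.cos(y),-np.sin(y)],[np.sin(y),np.cos(y)]])
for X,Y,z in[(51,162,50),(51,108,50),(27,108,50),(27,54,50),(27,0,50),(51,0,50),(51,0,0),(27,162,50),(-45,171,64),(39,135,50)]:print(X,Y,z,w2px(m,[*(R@[X,Y]+t),z]))
print('tcp',w2px(m,get_obs()['ee_pos']))
# refine with joints seen in the wrist picture: front(212) back(178) edges
c=np.array([[365,212],[361,178],[439,212],[435,178],[514,211],[509,179],[584,211],[580,180]])
A=np.array([[27,108],[51,108],[27,54],[51,54],[27,0],[51,0],[27,-54],[51,-54.]])
print(fit(A,px2w(m,c,50)[:,:2]))
E
```

```text
cam [739.848  84.893 294.571]
51 162 50 [[288.531 183.595]]
51 108 50 [[363.378 183.761]]
27 108 50 [[362.28  214.889]]
27 54 50 [[434.809 215.02 ]]
27 0 50 [[506.836 215.126]]
51 0 50 [[512.131 184.158]]
51 0 0 [[483.236 168.296]]
27 162 50 [[289.57  214.732]]
-45 171 64 [[279.003 308.679]]
39 135 50 [[325.941 199.47 ]]
tcp [[324.968 268.198]]
(np.float64(-0.08111085003462092), array([611.82 , -38.515]), array([1.66 , 2.578, 2.686, 2.977, 4.571, 2.965, 3.602, 4.842]))
```

The wrist picture shows the red block at (278,230), the blue carton in gap 1 and the rail top at rows 178–212. The projected rack pose agrees to about 3 mm, so I can descend onto the rail behind gap 1.

```bash
python3 -m inch '[{"x":2,"y":0,"z":24,"wx":0,"wy":0,"wz":0},{"x":0,"y":0,"z":24,"wx":0,"wy":0,"wz":0},{"x":0,"y":0,"z":24,"wx":0,"wy":0,"wz":0},{"x":0,"y":0,"z":18,"wx":0,"wy":0,"wz":0},{"x":0,"y":0,"z":4,"wx":0,"wy":0,"wz":0}]'
python3 -m inch '[{"x":0,"y":0,"z":2,"wx":0,"wy":0,"wz":0},{"x":0,"y":0,"z":1,"wx":0,"wy":0,"wz":0},{"x":0,"y":0,"z":1,"wx":0,"wy":0,"wz":0},{"x":0,"y":0,"z":0,"wx":0,"wy":0,"wz":0}]'
```

```text
t: 4.22
ee_pos: [660.7, 92.5, 55.3]
eef_rot: [0.999, -0.045, -0.001, 0.0]
wrist_force: [-0.6, 0.2, 0.5]
width: -0.0
gripper_force: 0.0
t: 4.55
ee_pos: [662.7, 93.0, 54.8]
eef_rot: [0.999, -0.046, 0.001, -0.0]
wrist_force: [-0.4, -0.5, 0.8]
width: -0.1
gripper_force: 0.0
```

```bash
python3 -m inch '[{"x":0,"y":0,"z":1,"wx":0,"wy":0,"wz":0},{"x":0,"y":0,"z":0,"wx":0,"wy":0,"wz":0}]'
python3 -m inch '[{"x":0,"y":0,"z":1,"wx":0,"wy":0,"wz":0},{"x":0,"y":0,"z":0,"wx":0,"wy":0,"wz":0}]'
python3 -m inch '[{"x":0,"y":0,"z":1,"wx":0,"wy":0,"wz":0},{"x":0,"y":0,"z":0,"wx":0,"wy":0,"wz":0}]'
```

```text
t: 4.72
ee_pos: [662.2, 92.9, 53.0]
eef_rot: [0.999, -0.046, 0.001, -0.0]
wrist_force: [0.4, 0.1, 0.3]
width: 0.0
gripper_force: 0.0
t: 4.88
ee_pos: [661.8, 92.9, 51.4]
eef_rot: [0.999, -0.046, 0.0, 0.0]
wrist_force: [-0.7, -0.8, -0.1]
width: 0.2
gripper_force: 0.0
t: 5.05
ee_pos: [661.8, 92.8, 50.2]
eef_rot: [0.999, -0.046, 0.0, 0.0]
wrist_force: [1.1, 0.5, -0.6]
width: -0.0
gripper_force: 0.0
```

```bash
python3 -m inch '[{"x":0,"y":0,"z":0,"wx":0,"wy":0,"wz":0},{"x":0,"y":0,"z":0,"wx":0,"wy":0,"wz":0}]'
python3 -m inch '[{"x":0,"y":0,"z":1,"wx":0,"wy":0,"wz":0},{"x":0,"y":0,"z":0,"wx":0,"wy":0,"wz":0},{"x":0,"y":0,"z":0,"wx":0,"wy":0,"wz":0}]'
```

```text
t: 5.22
ee_pos: [661.8, 92.8, 50.2]
eef_rot: [0.999, -0.046, -0.0, 0.0]
wrist_force: [1.2, 0.5, -0.1]
width: 0.0
gripper_force: 0.1
t: 5.47
ee_pos: [661.8, 92.8, 50.2]
eef_rot: [0.999, -0.046, 0.0, 0.0]
wrist_force: [-2.0, -0.9, 6.7]
width: 0.0
gripper_force: 3.6
```

```bash
python3 -m inch '[{"x":0,"y":11,"z":0,"wx":0,"wy":0,"wz":0},{"x":0,"y":11,"z":0,"wx":0,"wy":0,"wz":0},{"x":0,"y":11,"z":0,"wx":0,"wy":0,"wz":0},{"x":0,"y":11,"z":0,"wx":0,"wy":0,"wz":0},{"x":0,"y":10,"z":0,"wx":0,"wy":0,"wz":0}]'
python3 -m inch '[{"x":0,"y":0,"z":0,"wx":0,"wy":0,"wz":0},{"x":0,"y":0,"z":0,"wx":0,"wy":0,"wz":0}]'
python3 - <<'E'
from h import *
y,t=-.0885,np.array([610.2,-37.9])
R=np.array([[np.cos(y),-np.sin(y)],[np.sin(y),np.cos(y)]])
o=get_obs();print('rack xy',R.T@(o['ee_pos'][:2]-t));togo([*(R@[39,27]+t),50],y+np.pi/2)
E
```

```text
t: 5.88
ee_pos: [657.6, 38.8, 50.2]
eef_rot: [0.999, -0.046, 0.001, -0.001]
wrist_force: [0.5, 4.1, 4.9]
width: 0.0
gripper_force: 2.7
t: 6.05
ee_pos: [657.5, 36.1, 50.2]
eef_rot: [0.999, -0.047, 0.001, 0.001]
wrist_force: [-0.7, -1.7, 6.6]
width: 0.1
gripper_force: 3.5
rack xy [40.619 77.908]
t 6.05 tcp [657.5  36.1  50.2] go [-1.3 50.9  0.3] wz -0.006025318331325025 F [-0.7 -1.7  6.6] x [ 0.996 -0.094  0.002] z [ 0.002 -0.002 -1.   ]
```

```bash
python3 -m inch '[{"x":-1,"y":10,"z":0,"wx":0,"wy":0,"wz":0},{"x":0,"y":10,"z":0,"wx":0,"wy":0,"wz":0},{"x":0,"y":10,"z":0,"wx":0,"wy":0,"wz":0},{"x":0,"y":10,"z":0,"wx":0,"wy":0,"wz":0},{"x":0,"y":7,"z":0,"wx":0,"wy":0,"wz":0}]'
python3 -m inch '[{"x":0,"y":0,"z":0,"wx":0,"wy":0,"wz":0},{"x":0,"y":0,"z":0,"wx":0,"wy":0,"wz":0}]'
python3 -m inch '[{"x":0,"y":0,"z":-30,"wx":0,"wy":0,"wz":0},{"x":0,"y":0,"z":-30,"wx":0,"wy":0,"wz":0},{"x":0,"y":0,"z":-20,"wx":0,"wy":0,"wz":0},{"x":0,"y":0,"z":0,"wx":0,"wy":0,"wz":0}]'
python3 - <<'E'
from h import *
y,t=-.0885,np.array([610.2,-37.9])
R=np.array([[np.cos(y),-np.sin(y)],[np.sin(y),np.cos(y)]])
o=get_obs();print('rack xy',R.T@(o['ee_pos'][:2]-t))
b=R.T@(np.array([484.2,-40.4])-t);print('box rack',b)
togo([*(R@(b+[0,-50])+t),130],y+np.pi/2)
togo([*(R@(b+[0,-50])+t),20],y+np.pi/2)
E
```

```text
t: 6.47
ee_pos: [652.2, -8.2, 50.2]
eef_rot: [0.999, -0.046, 0.001, -0.001]
wrist_force: [0.3, 4.1, 5.6]
width: -0.0
gripper_force: 2.9
t: 6.63
ee_pos: [652.1, -9.9, 50.2]
eef_rot: [0.999, -0.047, 0.001, 0.0]
wrist_force: [0.7, -0.3, 7.2]
width: -0.0
gripper_force: 3.4
t: 6.97
ee_pos: [653.8, -9.2, 134.0]
eef_rot: [0.999, -0.047, 0.003, 0.0]
wrist_force: [0.1, 0.4, -0.1]
width: 0.1
gripper_force: 0.0
rack xy [40.897 32.463]
box rack [-125.286  -13.627]
t 6.97 tcp [653.8  -9.2 134. ] go [-165.7   96.9    2.8] wz -0.005069809130727521 F [ 0.1  0.4 -0.1] x [ 0.996 -0.093  0.007] z [ 0.007 -0.001 -1.   ]
t 6.97 tcp [653.8  -9.2 134. ] go [-166.5   96.9  112.8] wz -0.005069809130727521 F [ 0.1  0.4 -0.1] x [ 0.996 -0.093  0.007] z [ 0.007 -0.001 -1.   ]
```

Steps 1–3 are done: the contacts were at rack y ≈135, 78 and 32. Now I go to the right side of the carton and push it sideways.

```bash
python3 -m inch '[{"x":-33,"y":19.4,"z":0,"wx":0,"wy":0,"wz":0},{"x":-33,"y":19.4,"z":0,"wx":0,"wy":0,"wz":0},{"x":-33,"y":19.4,"z":0,"wx":0,"wy":0,"wz":0},{"x":-33,"y":19.4,"z":0,"wx":0,"wy":0,"wz":0},{"x":-33,"y":19.4,"z":0,"wx":0,"wy":0,"wz":0}]'
python3 -m inch '[{"x":0,"y":0,"z":0,"wx":0,"wy":0,"wz":0},{"x":0,"y":0,"z":0,"wx":0,"wy":0,"wz":0}]'
python3 - <<'E'
from h import *
y,t=-.0885,np.array([610.2,-37.9])
R=np.array([[np.cos(y),-np.sin(y)],[np.sin(y),np.cos(y)]])
o=get_obs();print('rack xy',R.T@(o['ee_pos'][:2]-t))
m=camera_model('wrist');im=grab_frame('wrist');save(im,'w3.png')
for Y in(18,-18):
  for X in(35,-35):
    a=-.218;print(w2px(m,[484.2+X*np.cos(a)-Y*np.sin(a),-40.4+X*np.sin(a)+Y*np.cos(a),45]))
togo([488,-103,12],y+np.pi/2)
E
```

```text
t: 7.38
ee_pos: [475.5, -90.7, 128.4]
eef_rot: [0.999, -0.047, -0.001, 0.0]
wrist_force: [0.3, -0.9, 0.2]
width: 0.1
gripper_force: 0.0
t: 7.55
ee_pos: [475.9, -91.4, 129.0]
eef_rot: [0.999, -0.048, -0.001, 0.001]
wrist_force: [1.4, -0.0, -0.7]
width: 0.3
gripper_force: 0.0
rack xy [-129.065  -65.124]
[[225.071 148.131]]
[[222.105 245.464]]
[[280.426 154.683]]
[[272.681 251.011]]
t 7.6 tcp [477.7 -90.3 129.3] go [ 11.4  11.6 117.3] wz -0.0057731454874758725 F [ 0.1  0.6 -0.2] x [ 0.996 -0.094  0.   ] z [ 0.    -0.001 -1.   ]
```

View pics/w3.png

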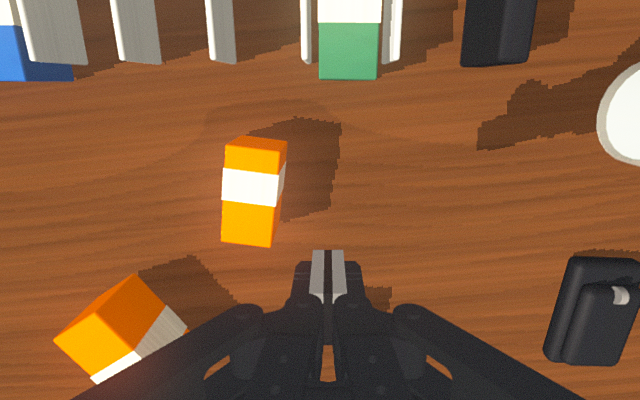

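The carton is at (250,190) in the wrist view, as predicted. I turn the tool a quarter so that its slim flat side faces the carton for the sideways push.

```bash
python3 -c "
from cell import *
print(get_obs()['joint_positions'])"
python3 -m inch '[{"x":0,"y":0,"z":5,"wx":0,"wy":0,"wz":0.124},{"x":0,"y":0,"z":5,"wx":0,"wy":0,"wz":0.124},{"x":0,"y":0,"z":5,"wx":0,"wy":0,"wz":0.124},{"x":0,"y":0,"z":5,"wx":0,"wy":0,"wz":0.124},{"x":0,"y":0,"z":5,"wx":0,"wy":0,"wz":0.124}]'
python3 -c "
from cell import *
print(get_obs()['joint_positions'])"
```

```text
[ 0.25298878  0.31024624 -0.19890025  2.02661422  0.08391441  0.81201937
 -1.65951094]
t: 8.02
ee_pos: [479.4, -88.7, 103.7]
eef_rot: [0.936, -0.351, 0.0, -0.0]
wrist_force: [0.4, 0.5, -0.2]
width: -0.2
gripper_force: 0.0
[ 0.13930172  0.34286409 -0.06751724  2.05250877  0.03331306  0.74685393
 -2.23681713]
```

```bash
python3 -m inch '[{"x":0,"y":0,"z":0,"wx":0,"wy":0,"wz":-0.124},{"x":0,"y":0,"z":0,"wx":0,"wy":0,"wz":-0.124},{"x":0,"y":0,"z":0,"wx":0,"wy":0,"wz":-0.124},{"x":0,"y":0,"z":0,"wx":0,"wy":0,"wz":-0.124},{"x":0,"y":0,"z":0,"wx":0,"wy":0,"wz":-0.124}]' >/dev/null
python3 -m inch '[{"x":0,"y":0,"z":0,"wx":0,"wy":0,"wz":-0.124},{"x":0,"y":0,"z":0,"wx":0,"wy":0,"wz":-0.124},{"x":0,"y":0,"z":0,"wx":0,"wy":0,"wz":-0.124},{"x":0,"y":0,"z":0,"wx":0,"wy":0,"wz":-0.124},{"x":0,"y":0,"z":0,"wx":0,"wy":0,"wz":-0.124}]' >/dev/null
python3 -m inch '[{"x":0,"y":0,"z":0,"wx":0,"wy":0,"wz":-0.124},{"x":0,"y":0,"z":0,"wx":0,"wy":0,"wz":-0.124},{"x":0,"y":0,"z":0,"wx":0,"wy":0,"wz":-0.124},{"x":0,"y":0,"z":0,"wx":0,"wy":0,"wz":-0.124},{"x":0,"y":0,"z":0,"wx":0,"wy":0,"wz":-0.124}]' >/dev/null
python3 -m inch '[{"x":0,"y":0,"z":0,"wx":0,"wy":0,"wz":-0.115},{"x":0,"y":0,"z":0,"wx":0,"wy":0,"wz":-0.11},{"x":0,"y":0,"z":0,"wx":0,"wy":0,"wz":-0.11},{"x":0,"y":0,"z":0,"wx":0,"wy":0,"wz":0},{"x":0,"y":0,"z":0,"wx":0,"wy":0,"wz":0}]'
python3 - <<'E'
from h import *
y,t=-.0885,np.array([610.2,-37.9])
R=np.array([[np.cos(y),-np.sin(y)],[np.sin(y),np.cos(y)]])
o=get_obs();print('rack xy',R.T@(o['ee_pos'][:2]-t),o['joint_positions'])
togo([*(R@[-125.3,-62]+t),12],y)
E
```

```text
t: 9.68
ee_pos: [479.0, -88.7, 104.0]
eef_rot: [0.739, 0.674, 0.0, -0.0]
wrist_force: [-0.6, -0.5, -0.1]
width: 0.1
gripper_force: 0.0
rack xy [-126.189  -62.233] [ 0.539  0.398 -0.557  2.027  0.29   0.792 -0.28 ]
t 9.68 tcp [479.  -88.7 104. ] go [ 0.1  0.9 92. ] wz -0.002610071706847572 F [-0.6 -0.5 -0.1] x [0.091 0.996 0.001] z [ 0.     0.001 -1.   ]
```

```bash
python3 -m inch '[{"x":0,"y":1,"z":25,"wx":0,"wy":0,"wz":0},{"x":0,"y":0,"z":25,"wx":0,"wy":0,"wz":0},{"x":0,"y":0,"z":25,"wx":0,"wy":0,"wz":0},{"x":0,"y":0,"z":15,"wx":0,"wy":0,"wz":0},{"x":0,"y":0,"z":2,"wx":0,"wy":0,"wz":0}]'
python3 -m inch '[{"x":6,"y":0,"z":0,"wx":0,"wy":0,"wz":0},{"x":4,"y":0,"z":0,"wx":0,"wy":0,"wz":0},{"x":4,"y":0,"z":0,"wx":0,"wy":0,"wz":0},{"x":4,"y":0,"z":0,"wx":0,"wy":0,"wz":0},{"x":4,"y":0,"z":0,"wx":0,"wy":0,"wz":0}]'
python3 -m inch '[{"x":4,"y":0,"z":0,"wx":0,"wy":0,"wz":0},{"x":4,"y":0,"z":0,"wx":0,"wy":0,"wz":0},{"x":4,"y":0,"z":0,"wx":0,"wy":0,"wz":0},{"x":4,"y":0,"z":0,"wx":0,"wy":0,"wz":0},{"x":0,"y":0,"z":0,"wx":0,"wy":0,"wz":0}]'
python3 - <<'E'
from h import *
y,t=-.0885,np.array([610.2,-37.9])
R=np.array([[np.cos(y),-np.sin(y)],[np.sin(y),np.cos(y)]])
o=get_obs();print('rack xy',R.T@(o['ee_pos'][:2]-t))
for c in('side','top'):
    im=grab_frame(c);save(im,c+'4.png')
    for r in masks_of('part_box',c)[:3]:
        w=px2w(camera_model(c),np.argwhere(r['region'])[:,::-1],45)[:,:2].astype(np.float32);print(c,r['conf'],cv2.minAreaRect(w))
a=cv2.imread('pics/side4.png')[130:280,250:450];b=cv2.imread('pics/top4.png')[150:300,240:440]
cv2.imwrite('pics/c4.png',cv2.resize(np.hstack([a,b]),None,fx=2,fy=2,interpolation=cv2.INTER_CUBIC))
E
```

```text
t: 10.1
ee_pos: [477.8, -88.6, 9.6]
eef_rot: [0.738, 0.674, -0.001, -0.002]
wrist_force: [-0.6, 0.2, 0.3]
width: 0.1
gripper_force: 0.0
t: 10.52
ee_pos: [481.9, -66.9, 13.2]
eef_rot: [0.738, 0.675, 0.0, 0.001]
wrist_force: [-0.7, -3.6, 2.3]
width: -0.1
gripper_force: 1.7
t: 10.93
ee_pos: [482.8, -50.4, 12.4]
eef_rot: [0.737, 0.676, 0.0, 0.0]
wrist_force: [0.1, -1.0, 0.6]
width: -0.1
gripper_force: 0.4
rack xy [-125.771  -23.662]
side 0.64 ((478.97552490234375, -8.502742767333984), (57.68073654174805, 93.41153717041016), 75.94039916992188)
side 0.58 ((356.29656982421875, -63.69075012207031), (68.26130676269531, 33.43534851074219), 82.81597900390625)
side 0.57 ((361.5666809082031, 88.79153442382812), (90.60297393798828, 77.17459106445312), 27.564985275268555)
top 0.75 ((366.0408630371094, 81.50342559814453), (88.80795288085938, 48.49345016479492), 27.694704055786133)
top 0.7 ((623.1469116210938, -40.021087646484375), (320.1039123535156, 79.65452575683594), 84.18915557861328)
top 0.5 ((362.7965087890625, -67.49047088623047), (13.51438045501709, 10.886683464050293), 0.8165352940559387)
```

View pics/c4.png

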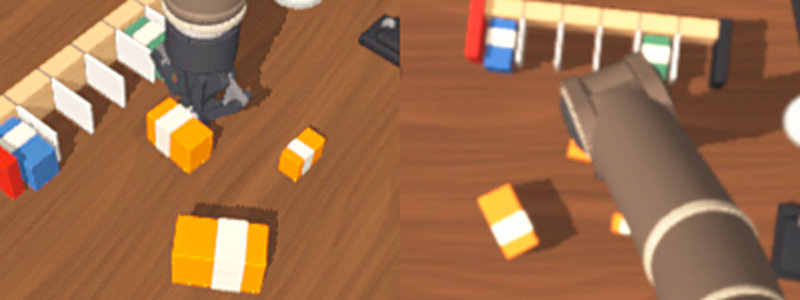

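In the side view the carton at crop (180,135) stands upright, flush against the fingers. I'll continue sideways by about 22 mm, then back off, lift and measure.

```bash
python3 -m inch '[{"x":4,"y":0,"z":0,"wx":0,"wy":0,"wz":0},{"x":5,"y":0,"z":0,"wx":0,"wy":0,"wz":0},{"x":5,"y":0,"z":0,"wx":0,"wy":0,"wz":0},{"x":5,"y":0,"z":0,"wx":0,"wy":0,"wz":0},{"x":3,"y":0,"z":0,"wx":0,"wy":0,"wz":0}]'
python3 -m inch '[{"x":0,"y":0,"z":0,"wx":0,"wy":0,"wz":0},{"x":-10,"y":0,"z":0,"wx":0,"wy":0,"wz":0},{"x":-15,"y":0,"z":0,"wx":0,"wy":0,"wz":0},{"x":-15,"y":0,"z":-25,"wx":0,"wy":0,"wz":0},{"x":0,"y":0,"z":-38,"wx":0,"wy":0,"wz":0}]'
python3 -m inch '[{"x":0,"y":-40,"z":-10,"wx":0,"wy":0,"wz":0},{"x":0,"y":-40,"z":-10,"wx":0,"wy":0,"wz":0},{"x":0,"y":-40,"z":-10,"wx":0,"wy":0,"wz":0},{"x":0,"y":0,"z":0,"wx":0,"wy":0,"wz":0},{"x":0,"y":0,"z":0,"wx":0,"wy":0,"wz":0}]'
python3 - <<'E'
from h import *
y,t=-.0885,np.array([610.2,-37.9])
R=np.array([[np.cos(y),-np.sin(y)],[np.sin(y),np.cos(y)]])
o=get_obs();print('rack xy',R.T@(o['ee_pos'][:2]-t),o['ee_pos'][2],o['joint_positions'])
im=grab_frame('top');save(im,'top5.png')
for r in masks_of('part_box','top')[:3]:
        q=cv2.minAreaRect(px2w(camera_model('top'),np.argwhere(r['region'])[:,::-1],45)[:,:2].astype(np.float32));print(r['conf'],q,R.T@(np.array(q[0])-t))
cv2.imwrite('pics/c5.png',cv2.resize(cv2.imread('pics/top5.png')[140:290,240:440],None,fx=4,fy=4,interpolation=cv2.INTER_CUBIC))
E
```

```text
t: 11.55
ee_pos: [484.5, -28.2, 12.2]
eef_rot: [0.737, 0.676, 0.0, -0.0]
wrist_force: [-0.2, -1.6, 0.3]
width: 0.4
gripper_force: 0.7
t: 11.97
ee_pos: [477.9, -72.7, 73.1]
eef_rot: [0.739, 0.674, -0.003, -0.002]
wrist_force: [0.3, -0.8, -0.3]
width: -0.1
gripper_force: 0.0
t: 12.38
ee_pos: [359.8, -59.9, 106.0]
eef_rot: [0.738, 0.675, -0.001, 0.001]
wrist_force: [0.6, 0.1, 0.3]
width: 0.3
gripper_force: 0.0
rack xy [-247.454  -44.069] 105.96414430009936 [ 0.605  0.206 -0.629  2.288  0.193  0.694 -0.252]
0.75 ((485.110107421875, -1.7498798370361328), (38.88325119018555, 73.09803009033203), 81.42742156982422) [-127.795   24.953]
0.57 ((365.7107849121094, 80.73294830322266), (90.30657958984375, 47.25712966918945), 27.92523193359375) [-254.018   96.56 ]
```

View pics/c5.png

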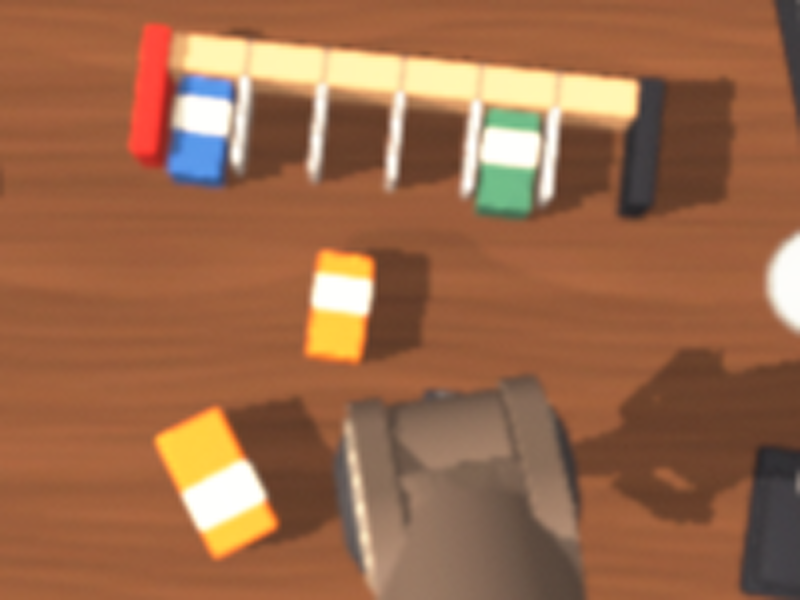

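The carton now stands about in line with gap 3, at rack y ≈ 25–29 and 0.04 rad off: crop (340,305), with the gap mouth at (355,185). I turn the tool back and go behind it.

```bash
python3 -m inch '[{"x":10,"y":0,"z":0,"wx":0,"wy":0,"wz":0.124},{"x":0,"y":0,"z":0,"wx":0,"wy":0,"wz":0.124},{"x":0,"y":0,"z":0,"wx":0,"wy":0,"wz":0.124},{"x":0,"y":0,"z":0,"wx":0,"wy":0,"wz":0.124},{"x":0,"y":0,"z":0,"wx":0,"wy":0,"wz":0.124}]' >/dev/null
python3 -m inch '[{"x":0,"y":0,"z":0,"wx":0,"wy":0,"wz":0.124},{"x":0,"y":0,"z":0,"wx":0,"wy":0,"wz":0.124},{"x":0,"y":0,"z":0,"wx":0,"wy":0,"wz":0.124},{"x":0,"y":0,"z":0,"wx":0,"wy":0,"wz":0.124},{"x":0,"y":0,"z":0,"wx":0,"wy":0,"wz":0.124}]' >/dev/null
python3 -m inch '[{"x":0,"y":0,"z":0,"wx":0,"wy":0,"wz":0.12},{"x":0,"y":0,"z":0,"wx":0,"wy":0,"wz":0.12},{"x":0,"y":0,"z":0,"wx":0,"wy":0,"wz":0.092},{"x":0,"y":0,"z":0,"wx":0,"wy":0,"wz":0},{"x":0,"y":0,"z":0,"wx":0,"wy":0,"wz":0}]'
python3 - <<'E'
from h import *
y,t=-.0885,np.array([610.2,-37.9])
R=np.array([[np.cos(y),-np.sin(y)],[np.sin(y),np.cos(y)]])
o=get_obs();print('rack xy',R.T@(o['ee_pos'][:2]-t),o['joint_positions'])
togo([*(R@[-190,27]+t),12],y+np.pi/2)
E
```

```text
t: 13.73
ee_pos: [363.2, -48.5, 105.0]
eef_rot: [0.999, -0.043, -0.0, -0.0]
wrist_force: [-0.1, -0.1, 0.2]
width: 0.2
gripper_force: 0.0
rack xy [-245.129  -32.435] [ 0.346  0.181 -0.376  2.297  0.105  0.679 -1.763]
t 13.73 tcp [363.2 -48.5 105. ] go [ 55.3 -59.2  93. ] wz 0.002913674218524065 F [-0.1 -0.1  0.2] x [ 0.996 -0.085 -0.   ] z [-0.  0. -1.]
```

```bash
python3 -m inch '[{"x":21,"y":-19,"z":0,"wx":0,"wy":0,"wz":0},{"x":21,"y":-19,"z":0,"wx":0,"wy":0,"wz":0},{"x":20,"y":-19.5,"z":0,"wx":0,"wy":0,"wz":0},{"x":0,"y":0,"z":20,"wx":0,"wy":0,"wz":0},{"x":0,"y":0,"z":25,"wx":0,"wy":0,"wz":0}]'
python3 -m inch '[{"x":0,"y":0,"z":25,"wx":0,"wy":0,"wz":0},{"x":0,"y":0,"z":15,"wx":0,"wy":0,"wz":0},{"x":0,"y":0,"z":5,"wx":0,"wy":0,"wz":0},{"x":0,"y":0,"z":0,"wx":0,"wy":0,"wz":0}]'
python3 -m inch '[{"x":4,"y":0,"z":0,"wx":0,"wy":0,"wz":0},{"x":4,"y":0,"z":0,"wx":0,"wy":0,"wz":0},{"x":4,"y":0,"z":0,"wx":0,"wy":0,"wz":0},{"x":4,"y":0,"z":0,"wx":0,"wy":0,"wz":0},{"x":4,"y":0,"z":0,"wx":0,"wy":0,"wz":0}]'
python3 -m inch '[{"x":5,"y":0,"z":0,"wx":0,"wy":0,"wz":0},{"x":5,"y":0,"z":0,"wx":0,"wy":0,"wz":0},{"x":5,"y":0,"z":0,"wx":0,"wy":0,"wz":0},{"x":5,"y":0,"z":0,"wx":0,"wy":0,"wz":0},{"x":0,"y":0,"z":0,"wx":0,"wy":0,"wz":0}]'
python3 - <<'E'
from h import *
y,t=-.0885,np.array([610.2,-37.9])
R=np.array([[np.cos(y),-np.sin(y)],[np.sin(y),np.cos(y)]])
o=get_obs();print('rack xy',R.T@(o['ee_pos'][:2]-t))
togo([*(R@[-54,27]+t),15],y+np.pi/2)
m=camera_model('wrist');save(grab_frame('wrist'),'w6.png')
# where a box pushed flush by the fingers would show, and the gap mouth
for X,Y,z in[(-35,0,50),(-35,54,50),(-35,27,45)]:print(X,Y,w2px(m,[*(R@[X,Y]+t),z]))
for r in masks_of('part_box','wrist')[:2]:print(r['conf'],r['position'],r['region'].sum())
E
```

```text
t: 14.15
ee_pos: [432.6, 4.6, 60.8]
eef_rot: [0.999, -0.042, 0.002, -0.001]
wrist_force: [0.2, -1.4, -0.5]
width: 0.0
gripper_force: 0.0
t: 14.48
ee_pos: [428.6, 3.2, 14.0]
eef_rot: [0.999, -0.043, -0.001, -0.0]
wrist_force: [-0.5, 0.8, 0.5]
width: 0.1
gripper_force: 0.0
t: 14.9
ee_pos: [449.0, 0.9, 15.8]
eef_rot: [0.999, -0.045, -0.0, 0.0]
wrist_force: [-4.3, -0.1, 2.8]
width: -0.0
gripper_force: 2.0
t: 15.32
ee_pos: [470.9, -0.5, 15.4]
eef_rot: [0.999, -0.045, 0.001, -0.0]
wrist_force: [0.1, -0.8, -0.0]
width: 0.3
gripper_force: 0.0
rack xy [-142.099   24.983]
t 15.32 tcp [470.9  -0.5  15.4] go [88.1 -2.1  0.6] wz -0.0008272312216046629 F [ 0.1 -0.8 -0. ] x [ 0.996 -0.089  0.002] z [ 0.002  0.    -1.   ]
-35 0 [[414.52  -20.461]]
-35 54 [[215.331 -19.824]]
-35 27 [[315.456 -15.491]]
0.83 [316.8, 174.4] 21776
```

View pics/w6.png

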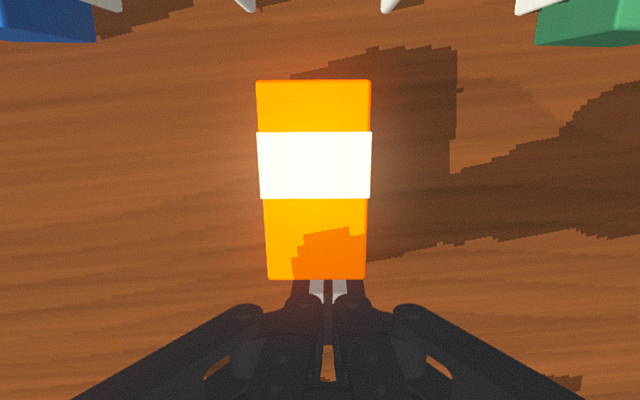

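The carton is square to the fingers at (314,180) and centred on the gap mouth, whose dividers are at columns 248 and 385. I push straight in.

```bash
python3 -m inch '[{"x":5,"y":0,"z":0,"wx":0,"wy":0,"wz":0},{"x":6,"y":0,"z":0,"wx":0,"wy":0,"wz":0},{"x":6,"y":0,"z":0,"wx":0,"wy":0,"wz":0},{"x":6,"y":0,"z":0,"wx":0,"wy":0,"wz":0},{"x":6,"y":0,"z":0,"wx":0,"wy":0,"wz":0}]'
python3 -m inch '[{"x":6,"y":0,"z":0,"wx":0,"wy":0,"wz":0},{"x":6,"y":0,"z":0,"wx":0,"wy":0,"wz":0},{"x":6,"y":0,"z":0,"wx":0,"wy":0,"wz":0},{"x":6,"y":0,"z":0,"wx":0,"wy":0,"wz":0},{"x":6,"y":0,"z":0,"wx":0,"wy":0,"wz":0}]'
python3 -m inch '[{"x":5,"y":0,"z":0,"wx":0,"wy":0,"wz":0},{"x":4,"y":0,"z":0,"wx":0,"wy":0,"wz":0},{"x":4,"y":0,"z":0,"wx":0,"wy":0,"wz":0},{"x":2,"y":0,"z":0,"wx":0,"wy":0,"wz":0},{"x":0,"y":0,"z":0,"wx":0,"wy":0,"wz":0}]'
python3 - <<'E'
from h import *
y,t=-.0885,np.array([610.2,-37.9])
R=np.array([[np.cos(y),-np.sin(y)],[np.sin(y),np.cos(y)]])
o=get_obs();print('rack xy',R.T@(o['ee_pos'][:2]-t))
save(grab_frame('wrist'),'w7.png')
E
```

```text
t: 15.83
ee_pos: [498.9, -3.2, 15.2]
eef_rot: [0.999, -0.045, 0.0, -0.0]
wrist_force: [-0.6, 0.8, 0.5]
width: -0.3
gripper_force: 0.6
t: 16.25
ee_pos: [528.4, -5.8, 15.3]
eef_rot: [0.999, -0.045, -0.0, 0.0]
wrist_force: [-1.8, -0.8, -0.3]
width: 0.0
gripper_force: 0.6
t: 16.67
ee_pos: [543.4, -7.1, 15.4]
eef_rot: [0.999, -0.045, 0.0, -0.0]
wrist_force: [-0.2, -0.6, -0.6]
width: -0.1
gripper_force: 0.0
rack xy [-69.217  24.75 ]
```

View pics/w7.png

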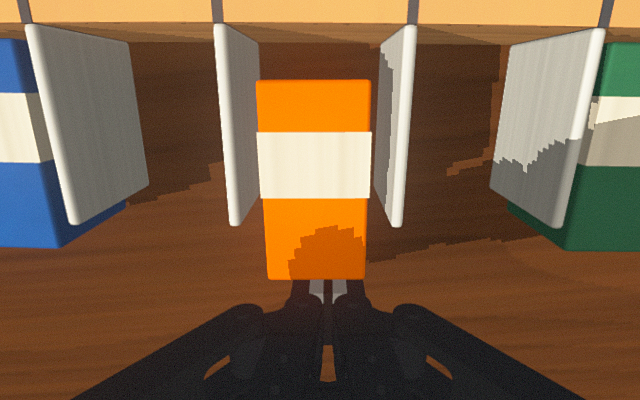

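The carton is between the dividers (columns 225–400), centred and about 15 mm short of the rail. I finish in small steps, watching the force.

```bash
python3 -m inch '[{"x":3,"y":0,"z":0,"wx":0,"wy":0,"wz":0},{"x":3,"y":0,"z":0,"wx":0,"wy":0,"wz":0},{"x":3,"y":0,"z":0,"wx":0,"wy":0,"wz":0},{"x":2,"y":0,"z":0,"wx":0,"wy":0,"wz":0},{"x":0,"y":0,"z":0,"wx":0,"wy":0,"wz":0}]'
python3 -m inch '[{"x":1.5,"y":0,"z":0,"wx":0,"wy":0,"wz":0},{"x":0,"y":0,"z":0,"wx":0,"wy":0,"wz":0}]'
python3 -m inch '[{"x":1.5,"y":0,"z":0,"wx":0,"wy":0,"wz":0},{"x":0,"y":0,"z":0,"wx":0,"wy":0,"wz":0}]'
python3 -m inch '[{"x":1,"y":0,"z":0,"wx":0,"wy":0,"wz":0},{"x":0,"y":0,"z":0,"wx":0,"wy":0,"wz":0}]'
```

```text
t: 17.13
ee_pos: [554.5, -8.1, 15.3]
eef_rot: [0.999, -0.045, 0.0, -0.0]
wrist_force: [-0.1, 0.7, 0.1]
width: 0.0
gripper_force: 0.2
t: 17.3
ee_pos: [555.2, -8.2, 15.3]
eef_rot: [0.999, -0.045, -0.0, 0.0]
wrist_force: [-2.6, 0.3, 1.7]
width: -0.2
gripper_force: 1.2
t: 17.47
ee_pos: [556.9, -8.4, 15.3]
eef_rot: [0.999, -0.045, 0.0, -0.0]
wrist_force: [-1.2, -0.8, -0.5]
width: 0.0
gripper_force: 0.7
t: 17.63
ee_pos: [558.0, -8.5, 15.3]
eef_rot: [0.999, -0.045, 0.0, -0.0]
wrist_force: [-1.2, 0.2, 0.5]
width: 0.2
gripper_force: 0.9
```

```bash
python3 -m inch '[{"x":1,"y":0,"z":0,"wx":0,"wy":0,"wz":0},{"x":0,"y":0,"z":0,"wx":0,"wy":0,"wz":0},{"x":0,"y":0,"z":0,"wx":0,"wy":0,"wz":0}]'
python3 -m inch '[{"x":1,"y":0,"z":0,"wx":0,"wy":0,"wz":0},{"x":0,"y":0,"z":0,"wx":0,"wy":0,"wz":0},{"x":0,"y":0,"z":0,"wx":0,"wy":0,"wz":0}]'
```

```text
t: 17.88
ee_pos: [558.3, -8.5, 15.2]
eef_rot: [0.999, -0.045, -0.0, 0.0]
wrist_force: [-5.5, 0.3, 2.0]
width: 0.2
gripper_force: 2.3
t: 18.13
ee_pos: [558.3, -8.5, 15.2]
eef_rot: [0.999, -0.044, -0.001, 0.0]
wrist_force: [-7.4, 1.4, 5.3]
width: -0.0
gripper_force: 4.0
```

The carton has stopped at the rail: the TCP is stalled and the force is rising to 7 N. Backing off and checking.

```bash
python3 -m inch '[{"x":-4,"y":0,"z":0,"wx":0,"wy":0,"wz":0},{"x":-12,"y":0,"z":0,"wx":0,"wy":0,"wz":0},{"x":-20,"y":0,"z":0,"wx":0,"wy":0,"wz":0},{"x":-20,"y":0,"z":0,"wx":0,"wy":0,"wz":0},{"x":0,"y":0,"z":-30,"wx":0,"wy":0,"wz":0}]' >/dev/null
python3 -m inch '[{"x":0,"y":0,"z":-40,"wx":0,"wy":0,"wz":0},{"x":0,"y":0,"z":-40,"wx":0,"wy":0,"wz":0},{"x":-40,"y":0,"z":0,"wx":0,"wy":0,"wz":0},{"x":-40,"y":0,"z":0,"wx":0,"wy":0,"wz":0},{"x":-40,"y":0,"z":0,"wx":0,"wy":0,"wz":0}]'
python3 -m inch '[{"x":0,"y":0,"z":0,"wx":0,"wy":0,"wz":0},{"x":0,"y":0,"z":0,"wx":0,"wy":0,"wz":0}]' >/dev/null
python3 - <<'E'
from h import *
save(grab_frame('top'),'top8.png')
cv2.imwrite('pics/c8.png',cv2.resize(cv2.imread('pics/top8.png')[140:290,240:440],None,fx=4,fy=4,interpolation=cv2.INTER_CUBIC))
E
```

```text
t: 18.97
ee_pos: [384.7, 7.2, 126.1]
eef_rot: [0.999, -0.045, 0.002, -0.0]
wrist_force: [-0.0, -0.0, 0.7]
width: -0.4
gripper_force: 0.0
```

View pics/c8.png

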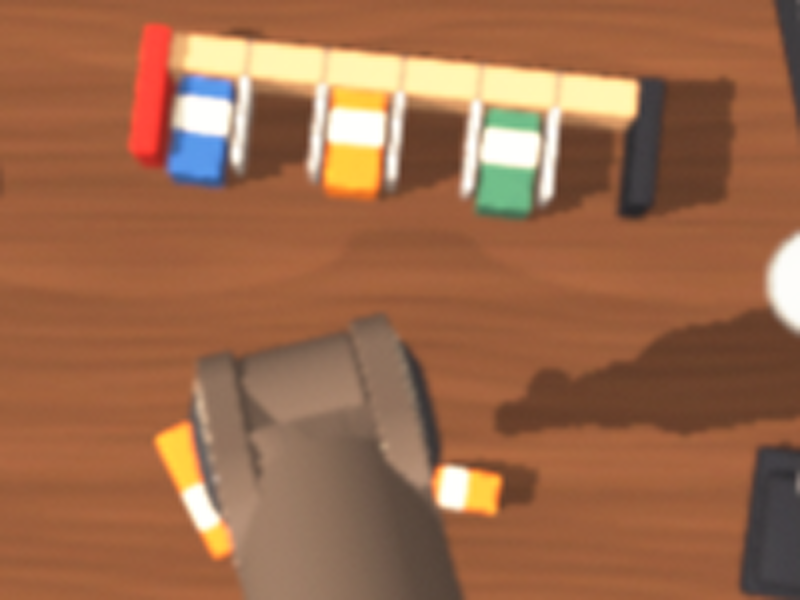

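The orange carton sits home in the third gap at crop (355,140), flush with the rail and level with the blue and green cartons. The other things have not moved and the arm is clear, so I hand the job in.

```bash
python3 -c "
from cell import *
print(job_done())"
```

```text
the job is handed in; nothing more can be done
None
```

The fingertip touched the rail behind gaps 1, 2 and 3 from the red end and went no farther; the orange carton was then pushed home in the third gap and the job handed in at about 19 s, with no verdict shown.

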